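# Put the honing things back on their own mats

### The job

Three of the honing things stand on one another's wooden mats and the tin has been left on the bare top. Put each in the middle of its own mat: the oil bottle upright on the square mat, the black cup upright on the round mat, the stone flat and lengthwise on the oblong mat, and the tin, lid up, on the six-sided mat; use a free spot on the way where you need one. Do not tip the bottle over, and leave the tape roll and the box of drill bits where they are.

Things in the scene. Friction and masses are not known exactly. Their poses are not given: they have to be found in the camera images.
- bottle: White dropper bottle with a red pointed cap, 41 mm in diameter up to 71 mm, 104 mm tall over all, about 0.11 kg. Grip it round the straight lower body, between 20 and 55 mm height. Origin: centre of its underside, z up. Loose; at the start it stands on the oblong mat.
- cup: Small plain black round cup, open at the top, 47 mm wide at the rim and 40 mm at the foot, 48 mm tall, about 40 g. Can be gripped from above across the whole cup from outside. Origin: centre of its underside, z up. Loose; at the start it stands on the square mat.
- stone: Pink rectangular sharpening stone, a straight bar 12 mm wide (own x), 78 mm long (own y), 10 mm high, lying flat, at least 10 g. Grip across the 12 mm. Origin: centre of its underside. Loose; at the start it lies on the round mat, at a varying angle.
- tin: Low white round tin with a flat lid that bears a dark grey label, 49 mm in diameter, 20 mm high, about 55 g. Grip across the diameter. Origin: centre of its underside, z up. Loose; at the start it stands on the bare cabinet top.
- square_mat: Square pale wooden mat, 80 x 80 mm, 4 mm thick, fixed to the top; belongs to the bottle. Origin: centre of its underside (z = 0), x and y along its sides.
- round_mat: Round pale wooden mat, 84 mm in diameter, 4 mm thick, fixed to the top; belongs to the cup. Origin: centre of its underside (z = 0).
- oblong_mat: Oblong pale wooden mat, 50 mm (own x) by 110 mm (own y), 4 mm thick, fixed to the top; belongs to the stone, which lies along its length. Origin: centre of its underside (z = 0).
- six_sided_mat: Regular hexagonal pale wooden mat, 80 mm across the flats, 4 mm thick, fixed to the top; belongs to the tin; empty at the start. Origin: centre of its underside (z = 0).
- tape: Roll of masking tape lying flat, 80 mm in diameter, 19 mm high, loose: a bystander. Origin: centre of its underside.
- bits: Clear open box with drill bits, 46 x 72 mm (own x, y), 17 mm high, loose: a bystander. Origin: centre of its underside. The bare top (z = 0) holds no other clutter for x 0.41 to 0.66, y -0.33 to 0.22; mats, tin, tape and this box stand at least 0.11 m apart there, centre to centre, and one further bare spot 0.11 m from all those centres is always free.
There are look-alikes about, which are no part of the job. There is more than one size of the cup; the job needs the larger.

How it is judged:
At the end, for the whole second after the job is handed in: Bottle on the square, cup on the round, stone on the oblong, tin on the six-sided mat: each centre within 15 mm of its mat's centre, underside less than 8 mm above the cabinet top, upright or flat within 0.12 rad, the stone along the oblong mat within 0.25 rad; all released and at rest (horizontal distance between bottle and square_mat below 0.015 m and z of bottle in the frame of square_mat between 0 and 0.008 m and linear speed of each of bottle, cup, stone, tin below 0.02 m/s and angular speed of each of bottle, cup, stone, tin below 0.3 rad/s and angle between each of bottle, cup, stone, tin's own z axis and vertical below 0.12 rad and horizontal distance between cup and round_mat below 0.015 m and z of cup in the frame of round_mat between 0 and 0.008 m and horizontal distance between stone and oblong_mat below 0.015 m and z of stone in the frame of oblong_mat between 0 and 0.008 m and horizontal distance between tin and six_sided_mat below 0.015 m and z of tin in the frame of six_sided_mat between 0 and 0.008 m and angle between the y axis of stone and the y axis of oblong_mat, either way round below 0.25 rad); the robot touches nothing.
It fails at once if the tape roll is pushed or carried away (more than 30 mm) (distance of tape from where it was at the start of the episode above 0.03 m).
It fails at once if the box of drill bits is pushed or carried away (more than 30 mm) (distance of bits from where it was at the start of the episode above 0.03 m).
It fails at once if the bottle is tipped over (more than 0.7 rad) (angle between bottle's own z axis and vertical above 0.7 rad).
It also fails if it takes over 120 s, if anything falls off the work surface, if the arm or the gripper's body presses on something with over 40 N, if the wrist force passes 120 N, or if a joint passes its speed limit or range.

### The arm

A 7-joint arm with a two-finger parallel gripper is mounted at the origin on a cart in front of the work surface, level with it; the furniture and walls round the work are solid. World frame = base frame: x ahead of the robot, y to its left, z up, the work surface at z = 0. Lengths are in m, angles in rad, forces in N, time in s.
With the tool pointing down it reaches from about 0.425 to 0.825 m from the base axis. Payload 3.6 kg.
Tool frame: the origin (TCP) lies where the fingers leave the gripper's body, on its centre line; the fingertips stand 73 mm ahead of it and the grasp point (between the pads) lies 54 mm ahead of it; z points along the fingers, y is the line along which they close (so a half turn about z gives the same grasp; the last joint's range is limited). The gripper opens to 85 mm and grips with 20 to 120 N. Pads are 22 mm wide; open, the fingers measure 114 mm over their backs; the gripper's body (76 mm by 85 mm) begins 54 mm behind the grasp point. The pads swing forward as they close: fully open they stand 13 mm farther back than shut.
Start: joints at [-1.179, 0.615, -0.013, 1.423, 0.008, 1.103, -0.04], TCP at [0.264, 0.594, 0.304] pointing down, gripper open.
Joint ranges: [-3.12, 3.12], [-0.3, 2.06], [-1.34, 1.32], [0.26, 2.42], [-1.36, 4.5], [0.01, 1.98], [-2.84, 2.84]. Speed limits (rad/s): [2.79, 2.79, 3.14, 3.14, 3.14, 3.14, 3.14].

### API

Orientations are given as a unit quaternion [x, y, z, w].
In Python, from station import arm, snapshot, camera_info, ticket gives the robot as it stands. Calls block until the motion is done:
- arm.movep(position, orientation): joint-space move of the TCP to a pose.
- arm.line_to(position, velocity=0.15, ori=None): straight line of the TCP; ori=None keeps the orientation; velocity is the mean speed in m/s.
- arm.move_j(angles): joint-space move.
- arm.move_gripper(opening, effort=None): opening from 0.0 (shut) to 1.0 (fully open); effort is the grip in N (None keeps the last); returns when the fingers have stopped.
- arm.pause(seconds).
- arm.ik(position, orientation): joint angles nearest the present ones, or None.
- snapshot(name): name is "side" or "top" or "wrist"; returns the picture (384x512x3 uint8, blue, green, red); there is no depth.
- camera_info(name): a dict with "fx", "fy", "cx", "cy" (pixels), "dist_coeffs" ([k1, k2, p1, p2, k3] as OpenCV has them; the pictures are not rectified), "R" (3x3) and "t" (3): a world point X has camera coordinates R X + t; the wrist camera has in their place "T_tool_cam" (4x4, takes a point from camera to tool coordinates, whose origin is the TCP and whose axes are the flange's). Camera axes: x right, y down, z forward; pixel columns grow to the right and rows downward; lengths in m; the calibration is good to about 2 mm. A picture is of the moment at which its call begins: read the wrist's pose just before it. camera_info takes no time and is no camera call.
A pose or a line that the arm cannot do raises arm.MotionError and nothing moves.
- ticket.finish_job(): hands the job in; it is judged then, once.
Readings, each from a call of its own:
- arm.read_time(): time.
- arm.read_joint_positions(): joint angles.
- arm.read_dq(): joint speeds.
- arm.read_effort(): joint torques, N m.
- arm.read_tool_pos(): TCP position.
- arm.read_eef_rot(): TCP orientation.
- arm.read_ft_force(): force on the tool from outside, world axes, zero at the start.
- arm.read_wrist_torque(): the same for the moment, N m.
- arm.read_opening(): opening from 0.0 (shut) to 1.0 (fully open).
- arm.read_finger_force(): force on a finger pad.
Only numpy, scipy, OpenCV 4.12 (cv2) and the standard library are available. Lean on these libraries where they do the work, as an engineer would, in place of code of your own. Each camera call takes 0.05 s, during which the arm holds its last target. There are 200 camera calls.

## Working session

There is one attempt and no reset: what is moved stays moved. The work goes in short steps, each a Python script; the robot and the scene stay as the last script left them, time stands still between calls to the robot, and variables do not carry over. Pictures are saved under pics/ and viewed, at most 14 in all, crops included, and the job is handed in when it is done.

```bash
mkdir -p pics; ls; python3 - <<'E'
from station import arm,snapshot,camera_info
import cv2
for n in("top","side"):
    cv2.imwrite(f"pics/{n}0.png",cv2.resize(snapshot(n),None,fx=1.5,fy=1.5,interpolation=cv2.INTER_CUBIC)); c=camera_info(n); print(n,c)
print(camera_info("wrist"),arm.read_eef_rot(),arm.read_time())
E
```

```text
pics
top {'fx': 350.8140343825665, 'fy': 350.8140343825665, 'cx': 257.01529826439605, 'cy': 189.33549992138825, 'dist_coeffs': array([-0.11035289,  0.        ,  0.        ,  0.        ,  0.        ]), 'R': array([[-4.76424936e-04, -9.99755051e-01,  2.21271675e-02],
       [-9.97288820e-01, -1.15321570e-03, -7.35777178e-02],
       [ 7.35852124e-02, -2.21022310e-02, -9.97043985e-01]]), 't': array([-0.0619636 ,  0.56198418,  0.83722664])}
side {'fx': 467.7130781597658, 'fy': 467.7130781597658, 'cx': 257.36966612868974, 'cy': 185.81551250604937, 'dist_coeffs': array([-0.14352341,  0.        ,  0.        ,  0.        ,  0.        ]), 'R': array([[ 0.24543116, -0.96933078,  0.01270367],
       [-0.8048444 , -0.21105334, -0.55469089],
       [ 0.5403601 ,  0.12591395, -0.83195952]]), 't': array([-0.21385098,  0.45589117,  0.84336719])}
{'fx': 287.34119817846056, 'fy': 287.34119817846056, 'cx': 256.75196535838336, 'cy': 192.22787942049763, 'dist_coeffs': array([0.01498884, 0.        , 0.        , 0.        , 0.        ]), 'T_tool_cam': array([[ 1.14552720e-03, -9.50680157e-01, -3.10170802e-01,
         7.94121013e-02],
       [ 9.99999303e-01,  1.17730790e-03,  8.47376643e-05,
         1.72873543e-04],
       [ 2.84608119e-04, -3.10170683e-01,  9.50680844e-01,
        -6.95984882e-02],
       [ 0.00000000e+00,  0.00000000e+00,  0.00000000e+00,
         1.00000000e+00]])} [ 2.07359772e-01  9.78264058e-01 -1.14278199e-03 -2.27358166e-04] 0.1
```

View pics/top0.png

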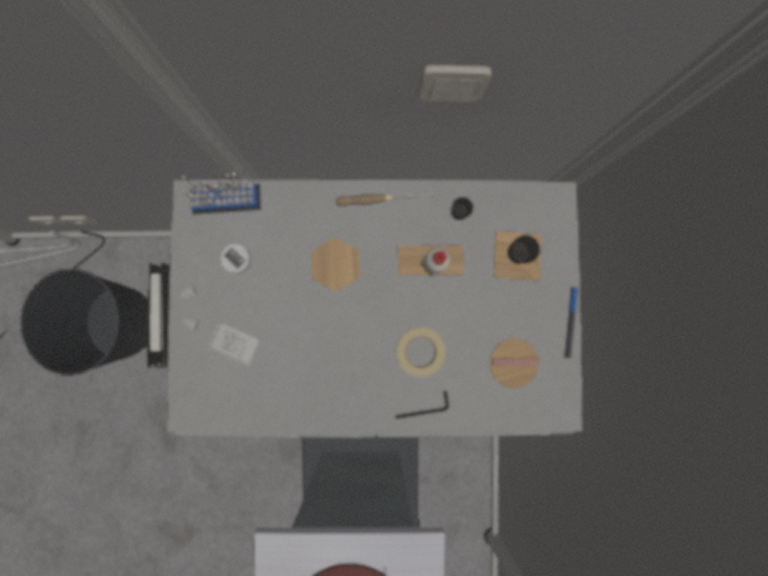

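View pics/side0.png

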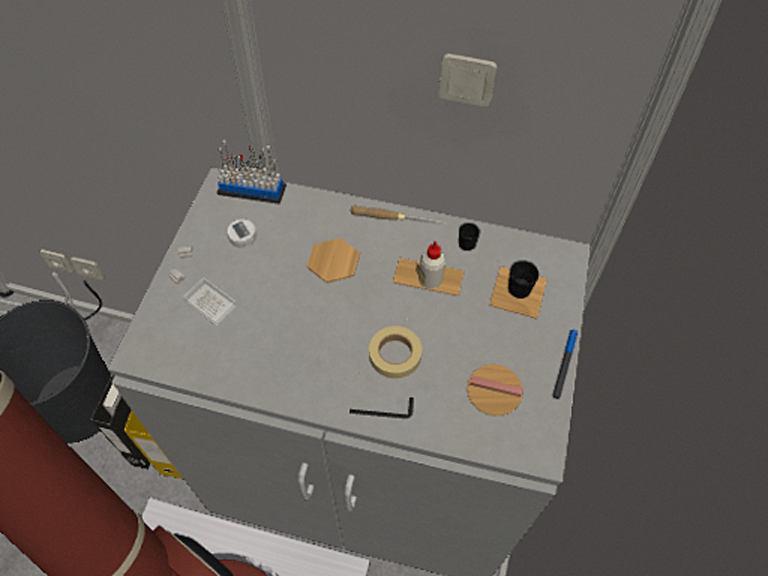

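The top view (at 1.5x) shows tin (235,258), hex mat (335,264), oblong mat with bottle (431,260), square mat with large cup (517,255), round mat with pink stone (514,363), tape (422,352), bits (235,344) and the small decoy cup at (461,208). There is free space around (330,345). The side view agrees. Next is a wrist-camera tour for accuracy.

```bash
cat > h.py <<'E'
import numpy as np,cv2
from scipy.spatial.transform import Rotation as Rot
from station import arm,snapshot,camera_info,ticket
def quat(yaw): return (Rot.from_euler('z',yaw)*Rot.from_quat([0,1,0,0])).as_quat()
def cam(name):
    c=camera_info(name);K=np.array([[c['fx'],0,c['cx']],[0,c['fy'],c['cy']],[0,0,1]])
    if name!='wrist': return K,c['dist_coeffs'],np.array(c['R']),np.array(c['t'])
    T=np.eye(4);T[:3,:3]=Rot.from_quat(arm.read_eef_rot()).as_matrix();T[:3,3]=arm.read_tool_pos()
    W=np.linalg.inv(T@c['T_tool_cam']);return K,c['dist_coeffs'],W[:3,:3],W[:3,3]
def take(name):
    c=cam(name);return c,snapshot(name)
def to_plane(c,px,z):
    K,d,R,t=c;u=cv2.undistortPoints(np.asarray(px,float).reshape(-1,1,2),K,d).reshape(-1,2)
    r=np.c_[u,np.ones(len(u))]@R;o=-R.T@t
    return (o+r*((z-o[2])/r[:,2])[:,None])[:,:2]
def tri(cs,pxs):
    A=[];b=[]
    for c,p in zip(cs,pxs):
        K,d,R,t=c;u=cv2.undistortPoints(np.array(p,float).reshape(1,1,2),K,d).reshape(2)
        A+= [R[0]-u[0]*R[2],R[1]-u[1]*R[2]];b+=[u[0]*t[2]-t[0],u[1]*t[2]-t[1]]
    return np.linalg.lstsq(np.array(A),np.array(b),rcond=None)[0]
X0,X1,Y0,Y1=.37,.70,-.37,.26
def ortho(c,img,z,s=1000):  # row: x falling, col: y falling (as top view)
    xs=np.arange(X1,X0,-1/s);ys=np.arange(Y1,Y0,-1/s);gx,gy=np.meshgrid(xs,ys,indexing='ij')
    P=np.stack([gx,gy,np.full_like(gx,z)],-1).reshape(-1,3)
    K,d,R,t=c;p=cv2.projectPoints(P,cv2.Rodrigues(R)[0],t,K,d)[0].reshape(*gx.shape,2).astype(np.float32)
    return cv2.remap(img,p[...,0],p[...,1],cv2.INTER_LINEAR)
E
python3 - <<'E'
from h import *
import pickle
V={n:take(n) for n in('top','side')}
for i,p in enumerate([(.52,.12,.3),(.52,-.06,.3),(.52,-.24,.3)]):
    arm.movep(list(p),quat(0)); arm.pause(.3); V[f'w{i}']=take('wrist')
pickle.dump(V,open('V.pkl','wb'))
o=[ortho(*V[k],.004) for k in('w0','w1','w2')]
cv2.imwrite('pics/o02.png',np.vstack([o[0][:,:][:290],o[2][:290]])); cv2.imwrite('pics/o1.png',o[1])
print(arm.read_time(),arm.read_tool_pos())
E
```

```text
4.7 [ 0.52035233 -0.23886427  0.30010913]
```

View pics/o02.png

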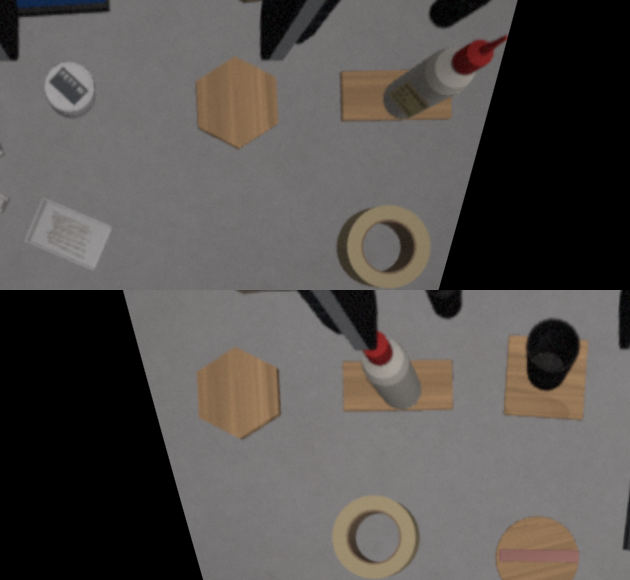

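View pics/o1.png

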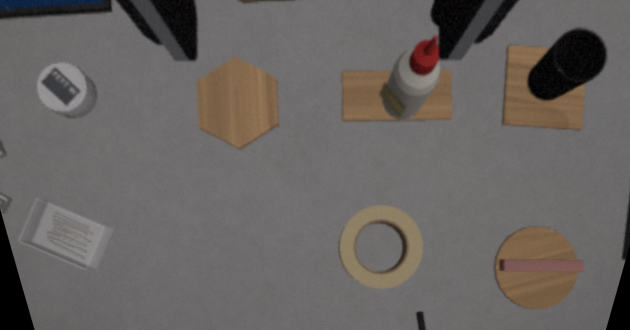

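Wrist orthophotos at z=4 mm show the mats coinciding between views, at the right sizes: hex (237,102), oblong (397,96), square (545,87), round (537,267). The finger shadows only touch the upper edges. Next I fit everything numerically, heights included.

```bash
cat > fit.py <<'E'
from h import *
from scipy.optimize import minimize
def wood(o):
    h=cv2.cvtColor(o,cv2.COLOR_BGR2HSV); return cv2.morphologyEx(cv2.inRange(h,(8,75,50),(20,255,255)),cv2.MORPH_OPEN,np.ones((3,3)))
def mats(o):
    n,l,s,c=cv2.connectedComponentsWithStats(wood(o)); out=[]
    for i in range(1,n):
        if s[i,4]<1200: continue
        p=np.argwhere(l==i)[:,::-1].astype(np.int32); hull=cv2.convexHull(p)
        M=cv2.moments(hull);(cx,cy)=(M['m10']/M['m00'],M['m01']/M['m00']);r=cv2.minAreaRect(hull)
        out.append((X1-cy/1000,Y1-cx/1000,M['m00'],r))
    return out
def sil(c,x,y,h,r0,r1,z0,shape):
    a=np.linspace(0,2*np.pi,48);P=np.vstack([np.c_[x+r*np.cos(a),y+r*np.sin(a),np.full(48,z)] for r,z in((r0,z0),(r1,z0+h))])
    K,d,R,t=c;p=cv2.projectPoints(P,cv2.Rodrigues(R)[0],t,K,d)[0]
    m=np.zeros(shape,np.uint8);cv2.fillConvexPoly(m,cv2.convexHull(np.round(p*16).astype(np.int32)),255,cv2.LINE_AA,4);return m/255.
def fitsil(views,g,h,r0,r1,z0,sel):
    ms=[]
    for c,img in views:
        m=sel(cv2.cvtColor(img,cv2.COLOR_BGR2HSV),img); roi=cv2.dilate(sil(c,g[0],g[1],h,r0,r1,z0,img.shape[:2]),np.ones((31,31)))>.5
        m=((m>0)&roi).astype(np.uint8)
        n,l,s,_=cv2.connectedComponentsWithStats(m);k=1+np.argmax(s[1:,4]);m=(l==k).astype(np.uint8)
        ct=cv2.findContours(m,0,2)[0];m=cv2.fillConvexPoly(m*0,cv2.convexHull(np.vstack(ct)),1).astype(float);ms.append(m)
    def f(q): return sum(np.abs(sil(c,q[0],q[1],q[2],r0,r1,z0,i.shape[:2])-m).sum()/m.sum() for (c,i),m in zip(views,ms))
    r=minimize(f,[*g,h],method='Nelder-Mead',options=dict(initial_simplex=np.array([[*g,h],[g[0]+.01,g[1],h],[g[0],g[1]+.01,h],[*g,h+.008]]),xatol=1e-4))
    return r.x.round(4),round(r.fun/len(views),3)
dark=lambda h,i:(i.max(2)<42).astype(np.uint8)
white=lambda h,i:((i.min(2)>110)).astype(np.uint8)
E
python3 - <<'E'
from fit import *;import pickle
V=pickle.load(open('V.pkl','rb'))
for z in(.004,):
  for k in('w0','w1','w2','top','side'):
    for m in mats(ortho(*V[k],z)): print(k,np.round(m[:2],4),int(m[2]),[np.round(a,1) for a in m[3][1:]])
for k in('w0','w1','w2'):
    o=ortho(*V[k],.014);h=cv2.cvtColor(o,cv2.COLOR_BGR2HSV);m=cv2.inRange(h,(0,40,50),(7,130,255))|cv2.inRange(h,(168,40,50),(180,130,255))
    m=cv2.morphologyEx(m,cv2.MORPH_OPEN,np.ones((3,3)));n,l,s,c=cv2.connectedComponentsWithStats(m)
    for i in range(1,n):
        if s[i,4]>300:
            r=cv2.minAreaRect(np.argwhere(l==i)[:,::-1].astype(np.float32)); print('pink',k,X1-r[0][1]/1000,Y1-r[0][0]/1000,r[1:])
cs=[];ps=[]
for k in('top','side','w0'):
    c,i=V[k];h=cv2.cvtColor(i,cv2.COLOR_BGR2HSV);m=cv2.inRange(h,(0,150,60),(8,255,255))|cv2.inRange(h,(172,150,60),(180,255,255))
    roi=sil(c,.605,-.14,.14,.05,.05,0,i.shape[:2])>.5;m=m*roi;M=cv2.moments(m.astype(np.uint8),True);cs.append(c);ps.append((M['m10']/M['m00'],M['m01']/M['m00']));print(k,ps[-1],M['m00'])
print('cap',tri(cs,ps))
hs=[V['w1'],V['w2'],V['top'],V['side']]
for s in([0,1],[2,3],[0,1,2,3]): print('cup',fitsil([hs[j] for j in s],(.615,-.285),.048,.02,.0235,.004,dark))
hs=[V['w0'],V['w1'],V['top'],V['side']]
for s in([0,1],[2,3]): print('tin',fitsil([hs[j] for j in s],(.61,.18),.02,.0245,.0245,0,white))
for s in([0],[1],[2],[3]): print('bits/any v',[int(np.median(hs[s[0]][1].max(2)))])
E
```

```text
w0 [0.5978 0.0235] 5472 [array([89.2, 79.6]), np.float64(86.9)]
w0 [ 0.6057 -0.1109] 2874 [array([49. , 64.3]), np.float64(88.9)]
w1 [ 0.6098 -0.2811] 5566 [array([79.4, 79.2]), np.float64(3.8)]
w1 [0.5975 0.0228] 5447 [array([89.3, 79.2]), np.float64(87.3)]
w1 [ 0.6043 -0.107 ] 2381 [array([49.1, 50. ]), np.float64(88.5)]
w1 [ 0.4327 -0.2758] 5285 [array([81., 81.]), np.float64(90.0)]
w2 [ 0.613  -0.2854] 6175 [array([78.7, 79.1]), np.float64(3.9)]
w2 [0.5972 0.0218] 5542 [array([89.4, 80.9]), np.float64(87.1)]
w2 [ 0.6052 -0.1713] 1980 [array([49., 42.]), np.float64(90.0)]
w2 [ 0.6002 -0.1018] 1632 [array([48.7, 49. ]), np.float64(88.4)]
w2 [ 0.4325 -0.2766] 5242 [array([81., 81.]), np.float64(90.0)]
top [ 0.6095 -0.2812] 4965 [array([75.5, 75.7]), np.float64(3.8)]
top [0.597  0.0225] 4834 [array([83., 75.]), np.float64(90.0)]
top [ 0.605  -0.1079] 2064 [array([45., 50.]), np.float64(90.0)]
top [ 0.432  -0.2759] 4703 [array([78., 75.]), np.float64(90.0)]
side [ 0.6136 -0.2865] 6475 [array([80.1, 81.7]), np.float64(3.8)]
side [0.5984 0.0221] 5780 [array([93.3, 81.3]), np.float64(87.5)]
side [ 0.6058 -0.1382] 5596 [array([ 51.4, 110.5]), np.float64(89.0)]
side [ 0.4325 -0.2775] 5458 [array([83., 83.]), np.float64(90.0)]
pink w1 0.43449999999999994 -0.276 ((11.0, 80.0), 90.0)
pink w2 0.43499999999999994 -0.278 ((10.0, 76.0), 90.0)
top (291.0, 173.0) 1.0
side (288.9736842105263, 167.1315789473684) 76.0
w0 (16.768976897689768, 249.3795379537954) 303.0
cap [ 0.59633972 -0.14030814  0.08826357]
cup (array([ 0.621 , -0.2875,  0.0415]), np.float64(0.08))
cup (array([ 0.6438, -0.2399, -0.0118]), np.float64(146.508))
cup (array([ 0.6439, -0.2357, -0.0129]), np.float64(74.395))
tin (array([0.6149, 0.2007, 0.0026]), np.float64(0.413))
tin (array([0.5689, 0.1512, 0.1422]), np.float64(0.653))
bits/any v [107]
bits/any v [108]
bits/any v [85]
bits/any v [100]
```

```bash
python3 - <<'E'
from fit import *;import pickle
V=pickle.load(open('V.pkl','rb'))
for k in('w1','w2','side'):
    for m in mats(ortho(*V[k],.004)):
        r=m[3]; print(k,'rect',round(X1-r[0][1]/1000,4),round(Y1-r[0][0]/1000,4),np.round(r[1],1))
for T in(45,60,75):
  d=lambda h,i:(i.max(2)<T).astype(np.uint8)
  for ks in(['w1','w2'],['top','side'],['w1','w2','top','side']): print('cup',T,ks,fitsil([V[k] for k in ks],(.615,-.29),.048,.02,.0235,.004,d))
for T in(125,140):
  w=lambda h,i:(i.min(2)>T).astype(np.uint8)
  for ks in(['w0','w1'],['top','side']):
    try: print('tin',T,ks,fitsil([V[k] for k in ks],(.61,.19),.02,.0245,.0245,0,w))
    except Exception as e: print(e)
cs=[];ps=[]
for k in('top','side','w0','w1'):
    c,i=V[k];h=cv2.cvtColor(i,cv2.COLOR_BGR2HSV);m=cv2.inRange(h,(0,110,50),(9,255,255))|cv2.inRange(h,(170,110,50),(180,255,255))
    roi=sil(c,.605,-.14,.14,.04,.04,0,i.shape[:2])>.5;m=(m*roi).astype(np.uint8)
    M=cv2.moments(m,True);cs.append(c);ps.append((M['m10']/M['m00'],M['m01']/M['m00']));print(k,ps[-1],M['m00'])
print('cap',tri(cs,ps),tri(cs[:2],ps[:2]),tri(cs[1:3],ps[1:3]))
# crops for viewing
def crop(k,x,y,z,n=45):
    c,i=V[k];K,d,R,t=c;u,v=cv2.projectPoints(np.array([[x,y,z]]),cv2.Rodrigues(R)[0],t,K,d)[0].ravel().astype(int)
    i=cv2.copyMakeBorder(i,n,n,n,n,cv2.BORDER_CONSTANT);return cv2.resize(i[v:v+2*n,u:u+2*n],(260,260),interpolation=0)
A=np.vstack([np.hstack([crop(k,.615,-.288,.02) for k in('w2','w1','side')]),np.hstack([crop('w0',.61,.19,.01),crop('w1',.61,.19,.01),crop('w0',.605,-.14,.05)])])
cv2.imwrite('pics/crops.png',A)
E
```

```text
w1 rect 0.6131 -0.2845 [79.4 79.2]
w1 rect 0.5975 0.0228 [89.3 79.2]
w1 rect 0.6045 -0.1074 [49.1 50. ]
w1 rect 0.4325 -0.2755 [81. 81.]
w2 rect 0.6129 -0.2854 [78.7 79.1]
w2 rect 0.5975 0.0218 [89.4 80.9]
w2 rect 0.6055 -0.171 [49. 42.]
w2 rect 0.6043 -0.1079 [48.7 49. ]
w2 rect 0.4325 -0.2765 [81. 81.]
side rect 0.6137 -0.2864 [80.1 81.7]
side rect 0.5985 0.0223 [93.3 81.3]
side rect 0.6057 -0.138 [ 51.4 110.5]
side rect 0.4325 -0.2775 [83. 83.]
cup 45 ['w1', 'w2'] (array([ 0.621 , -0.2875,  0.0413]), np.float64(0.08))
cup 45 ['top', 'side'] (array([ 0.631 , -0.3015, -0.0082]), np.float64(6.755))
cup 45 ['w1', 'w2', 'top', 'side'] (array([ 0.6262, -0.2916,  0.012 ]), np.float64(3.659))
cup 60 ['w1', 'w2'] (array([ 0.6204, -0.2872,  0.0429]), np.float64(0.066))
cup 60 ['top', 'side'] (array([ 0.6232, -0.2874,  0.0347]), np.float64(0.268))
cup 60 ['w1', 'w2', 'top', 'side'] (array([ 0.6214, -0.2876,  0.0411]), np.float64(0.183))
cup 75 ['w1', 'w2'] (array([ 0.6204, -0.2869,  0.0435]), np.float64(0.052))
cup 75 ['top', 'side'] (array([ 0.6222, -0.288 ,  0.0391]), np.float64(0.214))
cup 75 ['w1', 'w2', 'top', 'side'] (array([ 0.6207, -0.2871,  0.0422]), np.float64(0.144))
tin 125 ['w0', 'w1'] (array([0.6141, 0.1954, 0.0049]), np.float64(0.241))
tin 125 ['top', 'side'] (array([0.5668, 0.1751, 0.1459]), np.float64(0.652))
tin 140 ['w0', 'w1'] (array([0.6152, 0.1968, 0.0021]), np.float64(0.283))
tin 140 ['top', 'side'] (array([0.6121, 0.1922, 0.0086]), np.float64(0.269))
top (292.7391304347826, 171.32608695652175) 46.0
side (289.0238095238095, 166.97619047619048) 84.0
w0 (19.22698072805139, 248.74518201284798) 467.0
w1 (181.58857142857144, 247.53142857142856) 350.0
cap [ 0.5996773  -0.14220232  0.08348188] [ 0.59880126 -0.14252853  0.08542647] [ 0.60086721 -0.14289112  0.08266734]
```

View pics/crops.png

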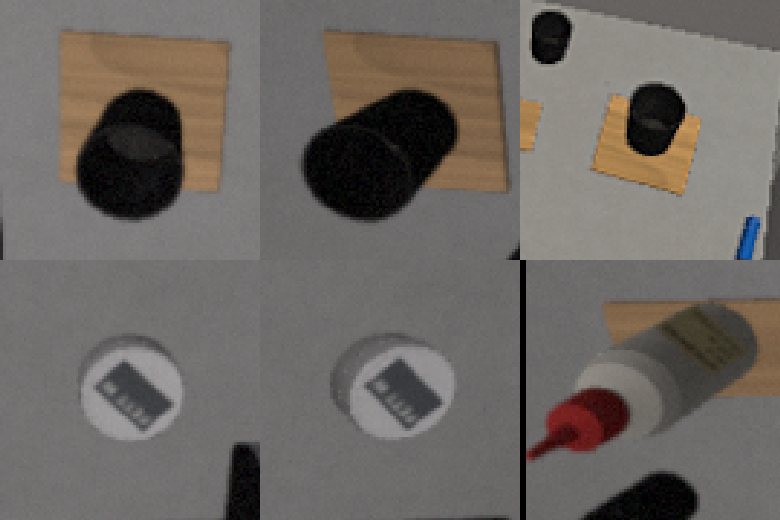

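The crops show the large cup standing on the square mat, a tin lid that segments cleanly, and the bottle upright. Cup is at (.6205,-.287) and bottle axis at (.600,-.1425). I'll triangulate the tin lid and then move the tin first.

```bash
cat > mv.py <<'E'
from h import *
def st(m): print(m,'t%.1f'%arm.read_time(),'z%.4f'%arm.read_tool_pos()[2],'F',np.round(arm.read_ft_force(),1),'open%.3f'%arm.read_opening(),'pad%.1f'%arm.read_finger_force())
def over(x,y,z,yaw):
    q0=arm.read_joint_positions();best=None
    for w in(yaw,yaw+np.pi,yaw-np.pi):
        a=arm.ik([x,y,z],quat(w))
        if a is not None:
            d=np.abs(np.array(a)-q0).max()
            if best is None or d<best[0]: best=(d,w)
    arm.movep([x,y,z],quat(best[1]));print('yaw',best[1])
def pick(x,y,zg,yaw,op,eff,zh=.22,lift=.12):
    arm.move_gripper(op); over(x,y,zh,yaw)
    arm.line_to([x,y,zg+.03],.2);arm.line_to([x,y,zg],.06);st('down')
    arm.move_gripper(0,eff);arm.pause(.3);st('grip')
    arm.line_to([x,y,zg+lift],.15);st('lift')
def place(x,y,zp,op,yaw=None,zh=.22):
    if yaw is None: arm.line_to([x,y,zh],.2)
    else: over(x,y,zh,yaw)
    arm.line_to([x,y,zp+.03],.2);arm.line_to([x,y,zp],.05);arm.pause(.2);st('put')
    arm.move_gripper(op);arm.pause(.2);arm.line_to([x,y,zp+.06],.08);arm.line_to([x,y,zh],.2);st('up')
E
python3 - <<'E'
from fit import *;from mv import *;import pickle
V=pickle.load(open('V.pkl','rb'));cs=[];ps=[]
for k in('w0','w1'):
    c,i=V[k];m=(i.min(2)>135).astype(np.uint8)*(sil(c,.613,.193,.03,.045,.045,0,i.shape[:2])>.5)
    m=cv2.morphologyEx(m.astype(np.uint8),cv2.MORPH_OPEN,np.ones((2,2)));ct=max(cv2.findContours(m,0,1)[0],key=lambda c:len(c)); e=cv2.fitEllipse(cv2.convexHull(ct));print(k,e);cs.append(c);ps.append(e[0])
p=tri(cs,ps);print('lid',p,[to_plane(c,[q],.02) for c,q in zip(cs,ps)])
if abs(p[2]-.02)<.006 and abs(p[0]-.613)<.01:
    x,y=np.mean([to_plane(c,[q],.02)[0] for c,q in zip(cs,ps)],0)
    pick(x,y,.077,0,1.0,40)
E
```

```text
w0 ((308.23773193359375, 229.87432861328125), (31.3969783782959, 34.5800895690918), 79.85459899902344)
w1 ((442.6480407714844, 230.2350311279297), (29.786109924316406, 36.704341888427734), 65.67656707763672)
lid [0.60746972 0.1896951  0.01927704] [array([[0.60729911, 0.18956256]]), array([[0.60695212, 0.18914742]])]
yaw 0
down t7.9 z0.0767 F [-0.9 -0.1 -1. ] open1.001 pad0.0
grip t8.7 z0.0777 F [-0.2 -0.3  5.8] open0.552 pad41.4
lift t9.6 z0.1958 F [-0.4 -0.1 -0.5] open0.549 pad41.1
```

```bash
python3 - <<'E'
from mv import *
place(.5975,.0225,.0815,1.0)
# stone: guarded
arm.move_gripper(.5); over(.4330,-.2765,.20,np.pi/2)
arm.pause(.2);c,i=take('wrist');cv2.imwrite('pics/st.png',i);
import pickle;pickle.dump((c,i),open('st.pkl','wb'));st('hover')
E
```

```text
put t12.2 z0.0817 F [-2.4  1.   5.8] open0.550 pad41.7
up t14.3 z0.2191 F [ 0.3 -0.5 -0.9] open1.002 pad0.0
yaw -1.5707963267948966
hover t16.4 z0.1999 F [-0.5 -0.6 -0.3] open0.503 pad0.0
```

View pics/st.png

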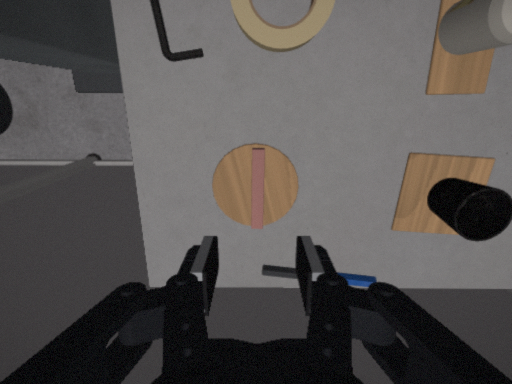

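The wrist view shows the stone upright in the picture (u≈258, v 148–228), aligned with the finger midline and centred on the round mat. The pen lies clear of the fingers. I'll pick it now with a guarded descent.

```bash
python3 - <<'E'
from mv import *;import pickle
c,i=pickle.load(open('st.pkl','rb'));e=to_plane(c,[(258,148),(257,228)],.014);print(e,e.mean(0))
x,y=e.mean(0)
assert abs(x-.433)<.006 and abs(y+.2765)<.008
arm.move_gripper(.4)
arm.line_to([x,y,.11],.2)
for z in(.092,.088,.085,.082,.080): 
    arm.line_to([x,y,z],.05);f=arm.read_ft_force()[2]
    if abs(f)>4: st('contact');break
st('down')
arm.move_gripper(0,30);arm.pause(.3);st('grip')
arm.line_to([x,y,.2],.12);st('lift')
E
```

```text
[[ 0.43530341 -0.23769348]
 [ 0.43474813 -0.3157878 ]] [ 0.43502577 -0.27674064]
down t18.7 z0.0799 F [0.4 0.8 0.6] open0.396 pad0.0
grip t19.4 z0.0801 F [-0.2  0.2  2.7] open0.124 pad32.0
lift t20.5 z0.1993 F [-0.1  0.4 -0.8] open0.124 pad31.8
```

```bash
python3 - <<'E'
from mv import *
place(.46,.04,.077,.4,yaw=-np.pi/2,zh=.2)
pick(.6205,-.287,.086,0,1.0,25)
place(.4325,-.2767,.0865,.85)
E
```

```text
yaw -1.5707963267948966
put t23.3 z0.0771 F [-0.6 -0.6  0.5] open0.122 pad31.8
up t25.2 z0.1998 F [-0.9 -0.6 -0.1] open0.400 pad0.0
yaw 3.141592653589793
down t28.5 z0.0858 F [ 0.2 -0.   0. ] open1.000 pad0.0
grip t29.2 z0.0865 F [-0.7  0.9  4.8] open0.529 pad25.6
lift t30.2 z0.2047 F [ 0.7 -0.5 -0.8] open0.530 pad25.6
put t32.9 z0.0864 F [-0.4  2.   3.4] open0.528 pad25.8
up t34.9 z0.2195 F [-0.1 -0.3  0.2] open0.851 pad0.0
```

```bash
python3 - <<'E'
from mv import *
pick(.600,-.1425,.114,0,1.0,35,zh=.25)
c,i=take('wrist');cv2.imwrite('pics/b.png',np.vstack([np.hstack([i,snapshot('side')])])[:, :800])
E
```

```text
yaw -3.141592653589793
down t37.4 z0.1139 F [-0.2 -0.   0.3] open1.003 pad0.0
grip t38.2 z0.1145 F [-0.3  0.6  4.8] open0.448 pad35.6
lift t39.1 z0.2328 F [ 0.1 -0.4 -1. ] open0.451 pad35.2
```

```bash
python3 - <<'E'
from mv import *
i=snapshot('side');cv2.imwrite('pics/b2.png',cv2.resize(i[60:320,60:400],None,fx=2,fy=2))
E
```

```text
(no output)
```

View pics/b2.png

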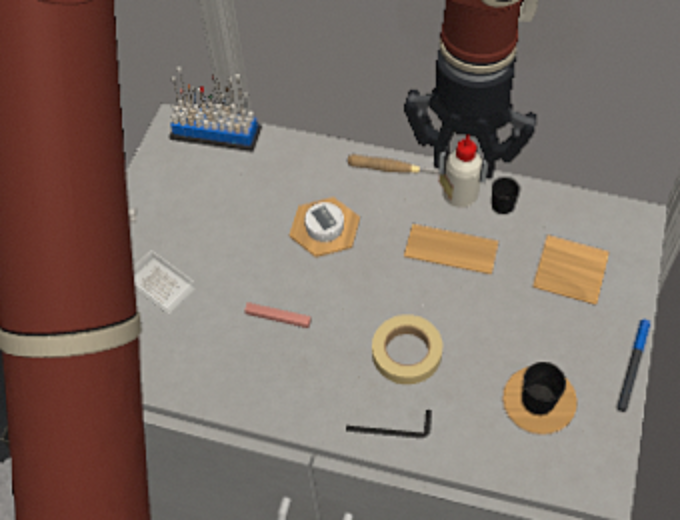

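The side view shows the bottle held upright at (463,175), the tin on the hex mat, the cup on the round mat and the stone on the bare top. The square and oblong mats are empty, so I'll measure both mats unobstructed and then place the bottle and the stone.

```bash
python3 - <<'E'
from mv import *;from fit import mats
for m in mats(ortho(*take('side'),.004)):
    r=m[3];print(round(X1-r[0][1]/1000,4),round(Y1-r[0][0]/1000,4),np.round(r[1],1),round(r[2],1))
place(.613,-.2855,.1145,.85,zh=.24)
arm.move_gripper(.4);over(.46,.04,.22,-np.pi/2);arm.pause(.2)
c,i=take('wrist')
h=cv2.cvtColor(i,cv2.COLOR_BGR2HSV)
o=ortho(c,i,.010);h=cv2.cvtColor(o,cv2.COLOR_BGR2HSV);m=cv2.inRange(h,(0,40,50),(7,130,255))|cv2.inRange(h,(168,40,50),(180,130,255))
m=cv2.morphologyEx(m,cv2.MORPH_OPEN,np.ones((3,3)));n,l,s,_=cv2.connectedComponentsWithStats(m)
for k in range(1,n):
    if s[k,4]>300: r=cv2.minAreaRect(np.argwhere(l==k)[:,::-1].astype(np.float32));print('stone',X1-r[0][1]/1000,Y1-r[0][0]/1000,r[1:])
for m in mats(ortho(c,i,.004)):
    r=m[3];print('w',round(X1-r[0][1]/1000,4),round(Y1-r[0][0]/1000,4),np.round(r[1],1),round(r[2],1))
E
```

```text
0.6138 -0.2865 [80.1 81.8] 3.9
0.5982 0.0221 [83.  90.9] 58.0
0.6057 -0.1381 [ 51.4 110.2] 89.1
0.4284 -0.2773 [83.4 75.3] 2.4
put t41.8 z0.1146 F [-2.   1.2  3.8] open0.448 pad35.7
up t43.8 z0.2400 F [-0.6  0.5 -0.9] open0.850 pad0.0
yaw -1.5707963267948966
stone 0.46049999999999996 0.04000000000000001 ((11.0, 78.0), 90.0)
w 0.5975 0.0236 [89.3 79.9] 86.6
```

```bash
python3 - <<'E'
from mv import *
pick(.4603,.04,.0765,-np.pi/2,.4,30)
place(.605,-.1375,.081,.4,yaw=-np.pi/2)
over(.50,-.06,.32,0);arm.pause(.3)
c,i=take('wrist');cv2.imwrite('pics/e1.png',ortho(c,i,.004))
arm.line_to([.46,.12,.34],.2)
cv2.imwrite('pics/e2.png',cv2.resize(snapshot('side')[60:320,90:400],None,fx=2.2,fy=2.2)); st('end')
E
```

```text
yaw -1.5707963267948966
down t47.7 z0.0763 F [-0.3  0.2 -0.2] open0.402 pad0.0
grip t48.3 z0.0768 F [ 0.8 -0.3  4.5] open0.118 pad32.1
lift t49.2 z0.1958 F [ 0.4  0.8 -0.7] open0.119 pad31.5
yaw -1.5707963267948966
put t51.8 z0.0809 F [-1.9  2.1  3.1] open0.116 pad31.9
up t53.8 z0.2192 F [-0.1  0.1 -0.3] open0.400 pad0.0
yaw 0
end t56.3 z0.3399 F [ 0.4 -0.  -0.6] open0.400 pad0.0
```

View pics/e1.png

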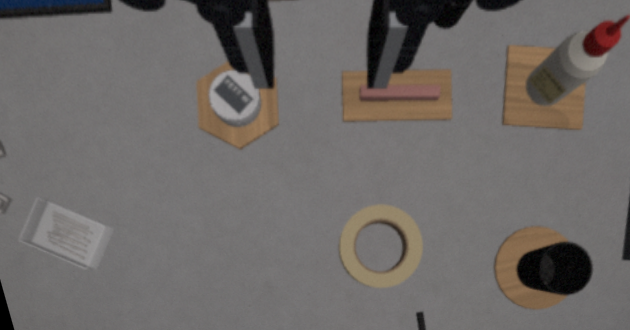

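View pics/e2.png

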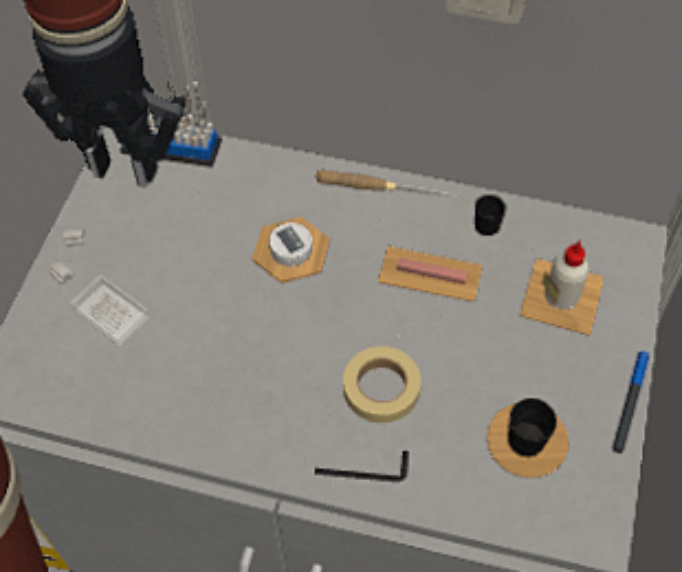

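Both views show everything on its own mat, tape and bits untouched. One quick numeric check before handing in.

```bash
python3 - <<'E'
from fit import *
S=take('side');arm.line_to([.50,-.14,.36],.2);arm.pause(.2);A=take('wrist');arm.line_to([.46,-.02,.36],.2);arm.pause(.2);B=take('wrist')
d=lambda h,i:(i.max(2)<70).astype(np.uint8)
print('cup',fitsil([A,B],(.4325,-.277),.048,.02,.0235,.004,d),'want .4325,-.2767')
cs=[];ps=[]
for c,i in(S,A,B):
    h=cv2.cvtColor(i,cv2.COLOR_BGR2HSV);m=cv2.inRange(h,(0,110,50),(9,255,255))|cv2.inRange(h,(170,110,50),(180,255,255))
    m=(m*(sil(c,.613,-.2855,.14,.04,.04,0,i.shape[:2])>.5)).astype(np.uint8);M=cv2.moments(m,True);cs.append(c);ps.append((M['m10']/M['m00'],M['m01']/M['m00']));print(M['m00'])
print('cap',tri(cs,ps),'want .613,-.2855')
cs=[];ps=[]
for c,i in(A,B):
    m=((i.min(2)>135)*(sil(c,.5975,.0225,.03,.04,.04,.004,i.shape[:2])>.5)).astype(np.uint8);ct=max(cv2.findContours(m,0,1)[0],key=len);cs.append(c);ps.append(cv2.fitEllipse(cv2.convexHull(ct))[0])
print('lid',tri(cs,ps),'want .5975,.0225,.024')
o=ortho(*B,.014);h=cv2.cvtColor(o,cv2.COLOR_BGR2HSV);m=cv2.inRange(h,(0,40,50),(7,130,255))|cv2.inRange(h,(168,40,50),(180,130,255));m[:, :300]=0
m=cv2.morphologyEx(m,cv2.MORPH_OPEN,np.ones((3,3)));n,l,s,_=cv2.connectedComponentsWithStats(m);k=1+np.argmax(s[1:,4]);r=cv2.minAreaRect(np.argwhere(l==k)[:,::-1].astype(np.float32));print('stone',X1-r[0][1]/1000,Y1-r[0][0]/1000,r[1:],'want .605,-.1375')
E
```

```text
cup (array([ 0.4312, -0.2775,  0.0419]), np.float64(0.049)) want .4325,-.2767
81.0
250.0
273.0
cap [ 0.61389849 -0.28576073  0.08213388] want .613,-.2855
lid [0.59532638 0.02160703 0.02397999] want .5975,.0225,.024
stone 0.603 -0.137 ((14.0, 78.0), 90.0) want .605,-.1375
```

All four are within about 3 mm of their mat centres, so I'm handing in.

```bash
python3 -c "
from h import *
print(arm.read_time(),ticket.finish_job())"
```

```text
the job is handed in; nothing more can be done
59.1333 None
```

The job is handed in at 59 s: bottle, cup, stone and tin each stand on their own mat, measured within about 3 mm of its centre, and the tape and the box of bits were left where they were; the judge's verdict was not shown.

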